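# Load a shaker and close its telescoping bottle stop

## Robot

A 7-joint arm with a two-finger parallel gripper is mounted at the origin on the work surface. World frame = base frame: x ahead of the robot, y to its left, z up, the work surface at z = 0. Lengths are in mm, angles in rad, forces in N, time in s.
With the tool pointing down it reaches from about 425 to 975 mm from the base axis. Payload 16.7 kg.
Tool frame: the origin (TCP) lies between the finger pads; the fingertips stand 19 mm ahead of it and the grasp point (between the pads) is the TCP; z points along the fingers, y is the direction in which the jaws open and shut (so a half turn about z gives the same grasp; the last joint's range is limited). The gripper opens to 85 mm and grips with 20 to 120 N. Pads are 22 mm wide; open, the fingers measure 114 mm over their backs; the gripper's body (76 mm by 85 mm) begins 54 mm behind the grasp point. The pads swing forward as they close: fully open they stand 13 mm farther back than shut.
Start: joints at [-0.149, 0.426, 0.074, 1.606, -0.034, 1.111, -0.067], TCP at [674.965, -0.02, 250.302] pointing down, gripper open.
Joint ranges: [-2.85, 2.85], [-0.5, 2.14], [-1.23, 1.37], [0.21, 2.46], [-1.02, 4.16], [0.16, 2.05], [-2.73, 2.73]. Speed limits (rad/s): [1.89, 1.89, 2.39, 2.39, 3.01, 3.01, 3.01].

## Interface

Orientations are given as a unit quaternion [x, y, z, w].
In Python, from plant import manip gives the robot as it stands.
- The arm moves only by the tool servo_tool, never from a script. Its argument "commands" is text: rows parted by semicolons, each of 7 numbers parted by spaces: the shift along the world's x, y, z in m, then the turn, a rotation vector about the world's x, y, z in rad, then the opening, from 0 (shut) to 1 (fully open). In form: dx dy dz wx wy wz jaw; .... A call has 1 to 20 rows; each row shifts and turns the commanded pose from where the row before left it; what a row does not reach is not made up. A row lasts 1/12 s, in which the tool goes at most 41.7 mm and 7.16 degrees, less where a joint would pass 70% of its speed; a pose out of reach is approached as far as the arm can. A call with a gripper value outside its range is refused whole. The fingers move at their own pace and stop on an object; "squeeze" is the grip in N (left out, the last holds). Time passes only in rows, so rows that do not move let the fingers close. It gives the time, the measured TCP pose, the force and the opening at its end, in the units of the state.
- manip.state(): the state, without advancing time (a new reading comes with each control period).
- manip.snapshot(name): name is "scene" or "side" or "wrist"; returns (picture, depth): 420x560x3 uint8, red, green, blue; 420x560 float32, mm along the optical axis (not along the pixel's ray), 0 where there is no reading.
- manip.calibration(name): a dict with "fovy" (degrees; the focal length in pixels is half the picture's height over the tangent of half this angle, whatever the lens; pixels are square), "cx", "cy" (the principal point, pixels), "pose" (4x4, takes a point from camera to world coordinates). Camera axes: x right, y down, z forward; pixel columns grow to the right and rows downward; lengths in mm; the calibration is good to about 2 mm. The wrist camera is an equidistant fisheye: a pixel r from the principal point sees the ray r / f radians off the axis. A picture is of the moment at which its call begins: read the wrist's pose just before it. calibration takes no time and is no camera call; for the wrist camera it gives the pose at the moment of the call.
- manip.finish_job(): hands the job in, once; it reports no verdict.
The state is a dict: "t": time; "joint_pos": joint angles; "joint_velocities": joint speeds; "tau": joint torques, N m; "tcp_pos": TCP position; "orientation": TCP orientation; "ft_force": force on the tool from outside, world axes, zero at the start; "wrist_torque": the same for the moment, N m; "gripper_width": finger opening in mm.
Only numpy, scipy, OpenCV 4.12 (cv2) and the standard library are available. Lean on these libraries where they do the work, as an engineer would, in place of code of your own. Each camera call takes 0.05 s, during which the arm holds its last target. There are 200 camera calls.

## Task

Get the laboratory shaker ready to run. First draw the telescoping bottle stop back, hole by hole, to its last and widest hole, pressing its snap button in flush for each move; then stand all the amber bottles in the lane in one row against the fixed end plate, and after them the white spacer block behind the last bottle, with its thin direction along the row. Finally press and slide the stop back in to the hole that closes up to the spacer, with the button sprung out through that hole, all upright and nothing else on the bench disturbed.

Things in the scene. Friction and masses are not known exactly. Their poses are not given: they have to be found in the camera images.
- shaker: fixed white laboratory shaker, 220 x 430 mm (its x, y), flat platform with a dark rubber mat on top 60 mm above the bench; origin: centre of its underside on the bench. Over the platform lie, both along y, a lane for bottles centred at x = -40 mm and a square telescoping tube with its axis at x = +60 mm, 94 mm above the bench. A bracket at y = +190 mm holds the tube's fixed inner part (17 mm square).
- lane_end (a point): point on the platform at the foot of the end plate's face, middle of the lane (shaker x -40, y -200 mm); axes as the shaker's. The row grows along +y from here between two walls 22 mm high, 44 mm apart inside, 220 mm long; x is across. End plate 50 mm high. The bottle in place n has its centre at y = 36 n - 18 mm; behind n bottles the spacer's is at 36 n + 12 mm (up to 4 more).
- stop (a joint): slide of the outer tube (24 mm square, from the stop plate 160 mm towards +y) along the shaker's +y, m, growing away from the end plate. Four holes on its +x face: 0 leaves room for 2 bottles, spacer and 4 mm play, 0.036 for 3, 0.072 for 4; 0.108 is the last, for loading. Locked (1 mm play) while the button stands out of a hole, else slides at about 3 N and stays put. May start between holes.
- snap (a joint): how far the snap button (steel, 10 mm across, rounded end) is pressed in, m: 0 = out, 4 mm proud of the outer tube's face, locking it; 0.004 = flush, free to slide (about 7 N); about 0.0043 = lying under the tube's wall. It springs out into every hole that passes, so it is pressed again for each next hole.
- button (a point): middle of the button's outer end. It faces the shaker's +x, 16 mm from the tube's axis when out, at the shaker's y = +45 mm always: it sits in the fixed inner tube. Plainest way: pinch the outer tube from above at the button, one finger on the button and one on the tube's other side, 40 N or more, pull along y by one hole (36 mm), let go, return to the button.
- stop_face (a point): middle of the stop plate's face that meets the spacer, over the middle of the lane, looking to -y. The plate is fixed to the outer tube's end, 6 mm thick, and reaches across the lane from 25 to 51 mm above the platform; between the walls a tongue 36 mm wide reaches down to 4 mm above it. It can push the row along the lane.
- bottle1: square amber bottle, body 36 x 36 mm and 58 mm tall with lightly rounded edges, round blue screw cap 25 mm across above it, 82 mm tall in all, about 160 g, heavy in its thick base; origin: centre of its underside, z up, x and y square to its sides. All bottles are alike; some may be absent.
- bottle2: square amber bottle, body 36 x 36 mm and 58 mm tall with lightly rounded edges, round blue screw cap 25 mm across above it, 82 mm tall in all, about 160 g, heavy in its thick base; origin: centre of its underside, z up, x and y square to its sides. All bottles are alike; some may be absent.
- bottle3: square amber bottle, body 36 x 36 mm and 58 mm tall with lightly rounded edges, round blue screw cap 25 mm across above it, 82 mm tall in all, about 160 g, heavy in its thick base; origin: centre of its underside, z up, x and y square to its sides. All bottles are alike; some may be absent.
- bottle4: square amber bottle, body 36 x 36 mm and 58 mm tall with lightly rounded edges, round blue screw cap 25 mm across above it, 82 mm tall in all, about 160 g, heavy in its thick base; origin: centre of its underside, z up, x and y square to its sides. All bottles are alike; some may be absent.
- spacer: white plastic spacer block, 36 x 24 mm (its x, y) and 58 mm tall, standing on a steel foot, about 150 g; origin: centre of its underside, z up. In the lane its 24 mm direction (y) lies along the row.
- flask: bystander: conical flask 100 mm wide, 143 mm tall; origin: centre of its underside. Leave it alone.
- dishes: bystander: stack of four culture dishes 90 mm wide, 60 mm tall; origin: centre of its underside. Leave it alone.
- tube_rack: bystander: white rack of small tubes, 70 x 160 mm, 82 mm tall; origin: centre of its underside. Leave it alone.

How it is judged:
By the outcome, as a careful person would: the job done as asked, in the order asked, and still so for the second after the job is handed in, with the robot touching nothing.
Of bottle1, bottle2, bottle3, bottle4 only 2 to 4 are there at a start; the rules pass over those that are not, and their reading is None.
At some moment in a run one of bottle1, bottle2, bottle3, bottle4, spacer may be knocked a few centimetres aside while the robot is not near it.
It also fails if it takes over 200 s, if anything falls off the work surface, if the arm or the gripper's body presses on something with over 40 N, if the wrist force passes 120 N, or if a joint passes its speed limit or range.

## Working session

There is one attempt and no reset: what is moved stays moved. The work goes in short steps, Python scripts to look and compute and a tool call to move; the robot and the scene stay as the last step left them, time stands still between calls to the robot, and variables do not carry over. Pictures are saved under pics/ and viewed, about 12 in all and at most 16, crops included, and the job is handed in when it is done.

Besides the shell and the picture viewer there is one more tool, called after ">>>" in YAML: its name, and indented under it one key for each argument. servo_tool: Moves the arm, as the interface text tells. Its arguments: {"type":"object","properties":{"commands":{"type":"string"},"squeeze":{"type":"number"}},"required":["commands"]}

```bash
ls; mkdir -p pics
cat > h.py <<'E'
import numpy as np, cv2
from plant import manip
def snap(n,save=None):
    c=manip.calibration(n); p,d=manip.snapshot(n)
    if save: cv2.imwrite('pics/'+save,p[:,:,::-1])
    np.savez('last_'+n+'.npz',p=p,d=d,pose=c['pose'],f=[c['fovy'],c['cx'],c['cy']])
    return p,d,c
def ray(c,n,u,v):
    f=210/np.tan(np.radians(c['fovy'])/2); x=(u-c['cx']);y=(v-c['cy'])
    if n=='wrist':
        r=np.hypot(x,y)+1e-9; th=r/f; k=np.array([x/r*np.sin(th),y/r*np.sin(th),np.cos(th)])
    else: k=np.array([x/f,y/f,1.])
    P=np.array(c['pose']); return P[:3,3],P[:3,:3]@k
def onz(c,n,u,v,z):
    o,k=ray(c,n,u,v); return o+k*(z-o[2])/k[2]
def cloud(c,n,d):
    f=210/np.tan(np.radians(c['fovy'])/2); v,u=np.mgrid[:420,:560]; x=u-c['cx'];y=v-c['cy']
    if n=='wrist':
        r=np.hypot(x,y)+1e-9; t=np.tan(np.minimum(r/f,1.5)); k=np.stack([x/r*t,y/r*t,np.ones_like(r)],-1)
    else: k=np.stack([x/f,y/f,np.ones(x.shape)],-1)
    P=np.array(c['pose']); w=(k*d[...,None])@P[:3,:3].T+P[:3,3]; w[d<=0]=np.nan
    return w
E
python3 - <<'E'
from h import *
for n in ('scene','side','wrist'):
    p,d,c=snap(n,n+'1.png'); print(n,c['fovy'],c['cx'],c['cy'],np.round(c['pose'],3).tolist())
a=cv2.imread('pics/scene1.png');b=cv2.imread('pics/side1.png')
E
```

```text
pics
scene 51.665302039074305 275.2764171850613 215.76860642624933 [[-0.52, 0.542, -0.66, 1454.509], [0.854, 0.343, -0.39, 515.364], [0.015, -0.767, -0.642, 888.345], [0.0, 0.0, 0.0, 1.0]]
side 50.653247664205416 289.23814489360257 215.59116516370722 [[0.798, -0.399, 0.451, 125.808], [-0.603, -0.549, 0.579, -577.656], [0.016, -0.734, -0.679, 763.728], [0.0, 0.0, 0.0, 1.0]]
wrist 65.70646984690485 279.92736612129886 212.1173809107618 [[1.0, 0.0, -0.002, 674.844], [-0.0, -0.96, -0.28, 71.261], [-0.002, 0.28, -0.96, 372.874], [0.0, 0.0, 0.0, 1.0]]
```

View pics/scene1.png

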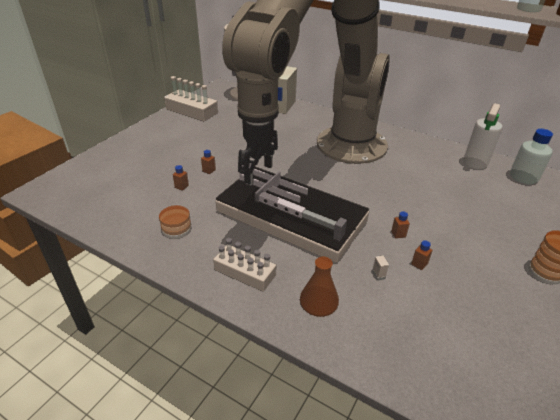

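View pics/side1.png

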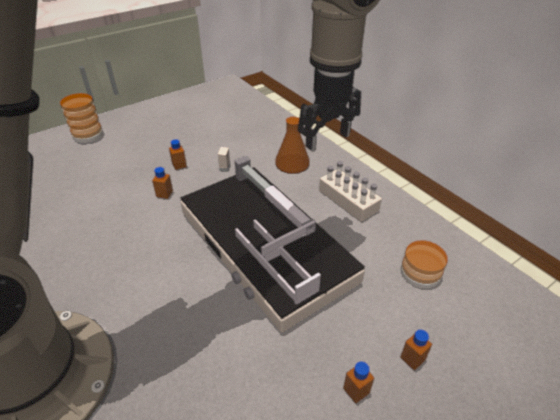

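The four bottles stand in pairs, two by scene (180,178)/(208,161) and two by (401,225)/(422,255). The spacer is at (381,267). The shaker is in the middle, with its end plate towards -y (side view 305,285).

```bash
cat > m.py <<'E'
from h import *
def load(n):
    z=np.load(f'last_{n}.npz'); c=dict(fovy=z['f'][0],cx=z['f'][1],cy=z['f'][2],pose=z['pose']); return z['p'],z['d'],c
def bottles(n,p,c,zc=82):
    hsv=cv2.cvtColor(p,cv2.COLOR_RGB2HSV); m=cv2.inRange(hsv,(105,120,40),(130,255,255))
    k,l,s,ce=cv2.connectedComponentsWithStats(m); out=[]
    for i in range(1,k):
        if s[i,4]>25:
            q=onz(c,n,*ce[i],74); out.append((q[:2].round(1).tolist(),int(s[i,4])))
    return out
E
python3 - <<'E'
from m import *
pts=[]
for n in('scene','side'):
    p,d,c=load(n); print(n,bottles(n,p,c)); w=cloud(c,n,d)
    g=p.astype(int)
    near=lambda x,y,r:(np.hypot(w[...,0]-x,w[...,1]-y)<r)
    # mat
    m=(abs(w[...,2]-60)<5)&(g.max(2)<60)&(abs(w[...,0]-675)<320)&(abs(w[...,1])<350)
    k,l,s,ce=cv2.connectedComponentsWithStats(m.astype(np.uint8)); 
    P=w[m][:,:2].astype(np.float32); P=P[np.linalg.norm(P-np.median(P,0),axis=1)<270]
    r=cv2.minAreaRect(P); print('mat',len(P),r)
    # spacer / white upright
    m=(w[...,2]>40)&(w[...,2]<66)&(g.min(2)>110)&((g.max(2)-g.min(2))<50)
    k,l,s,ce=cv2.connectedComponentsWithStats(m.astype(np.uint8))
    for i in range(1,k):
        if s[i,4]>15: q=w[l==i]; print('white',ce[i].round(),s[i,4],np.median(q,0).round(),cv2.minAreaRect(q[:,:2].astype(np.float32)))
E
```

```text
scene [([-113.5, -404.4], 38), ([-338.8, 635.7], 209), ([449.6, -364.0], 31), ([576.4, -384.4], 27), ([412.4, 337.7], 48), ([503.2, 430.2], 59)]
mat 3848 ((524.5648193359375, 21.5740966796875), (423.8280334472656, 218.1797332763672), 88.80001831054688)
white [223.   3.] 130 [-1248. -1545.    52.] ((-1250.524169921875, -1575.1556396484375), (43.48768997192383, 366.6072998046875), 0.38505905866622925)
white [319.  21.] 132 [-1248.  -784.    53.] ((-1244.8076171875, -781.0484619140625), (243.47354125976562, 40.63988494873047), 87.36260986328125)
white [470.  49.] 891 [-1246.   184.    53.] ((-1246.9547119140625, 128.13900756835938), (53.00112533569336, 1011.6328735351562), 0.08943630754947662)
white [15. 48.] 169 [  139. -1929.    52.] ((129.61163330078125, -1929.978515625), (31.535076141357422, 199.30657958984375), 89.23928833007812)
white [190. 100.] 383 [ 138. -703.   61.] ((118.27456665039062, -717.6666259765625), (107.41102600097656, 220.6171112060547), 0.25673097372055054)
white [226. 205.] 40 [ 629. -150.   51.] ((628.0819091796875, -150.46543884277344), (81.975830078125, 6.74647
[... 811 characters left out ...]
.  43.] 1269 [1847.  409.   53.] ((1845.4666748046875, 515.9060668945312), (952.241943359375, 28.674331665039062), 89.8260726928711)
white [223. 153.] 106 [602. 339.  57.] ((606.3920288085938, 344.90777587890625), (41.76945495605469, 23.734390258789062), 45.19172668457031)
white [351. 190.] 928 [779.  18.  46.] ((793.9707641601562, 28.380950927734375), (72.13169860839844, 159.75341796875), 2.0889394283294678)
white [253. 275.] 566 [ 416. -108.   49.] ((417.96728515625, 5.1639251708984375), (104.34546661376953, 436.4140319824219), 13.435273170471191)
white [346. 281.] 147 [ 577. -195.   49.] ((576.2139282226562, -194.15403747558594), (5.391976833343506, 103.58336639404297), 89.30484008789062)
```

Run:
```python
from m import *
for n in('scene','side','wrist'):
    p,d,c=load(n); w=cloud(c,n,d)
    m=(abs(w[...,0]-478)<14)&(abs(w[...,1])<200)&(w[...,2]>100)&(w[...,2]<114)
    q=w[m]; print(n,'plate',len(q), np.percentile(q,[2,50,98],axis=0).round(1).tolist() if len(q) else '')
    m=(abs(w[...,0]-583)<60)&(abs(w[...,1]-20)<230)&(abs(w[...,2]-106)<3)
    q=w[m]; print('tube',len(q), cv2.minAreaRect(q[:,:2].astype(np.float32)) if len(q) else '',np.percentile(q,[2,50,98],axis=0).round(1).tolist() if len(q) else '')
```

```text
scene plate 20 [[465.6, -136.6, 100.9], [478.1, -60.4, 108.5], [488.9, -58.1, 113.3]]
tube 407 ((583.6220703125, 77.0503921508789), (289.72027587890625, 69.38233947753906), 81.37902069091797) [[558.2, -60.3, 103.1], [584.9, 54.7, 106.1], [600.7, 219.5, 108.8]]
side plate 144 [[464.6, -186.6, 100.4], [477.2, -180.4, 108.8], [491.3, -61.3, 112.7]]
tube 634 ((581.1344604492188, 69.13994598388672), (288.44281005859375, 69.86770629882812), 80.88597869873047) [[538.5, -67.6, 103.2], [581.7, 21.1, 106.0], [595.1, 199.3, 108.6]]
wrist plate 199 [[464.9, -65.3, 100.3], [479.2, -60.3, 109.9], [491.1, -58.9, 111.8]]
tube 4708 ((586.4561767578125, 53.68841552734375), (250.61892700195312, 73.61598205566406), 77.34815979003906) [[563.3, -60.4, 103.2], [584.7, 23.9, 105.6], [596.0, 146.2, 108.1]]
```

>>> servo_tool:
  commands: "-0.03 0 0.02 0 0 0 1; -0.03 0 0.02 0 0 0 1; -0.03 0 0.01 0 0 0 1; 0 0 0 0 0 0 1;0 0 0 0 0 0 1"
  squeeze: 60

```text
t: 0.57
tcp_pos: [584.3, -0.0, 301.4]
orientation: [0.707, 0.707, 0.001, 0.0]
ft_force: [0.1, -0.1, 0.2]
gripper_width: 85.3
```

Run:
```python
from m import *
p,d,c=snap('wrist','w2.png'); print(manip.state()['tcp_pos'],manip.state()['ft_force'])
```

```text
[5.84995551e+02 4.90507154e-02 3.00694528e+02] [ 0.33315358 -0.03131928 -0.70927247]
```

View pics/w2.png

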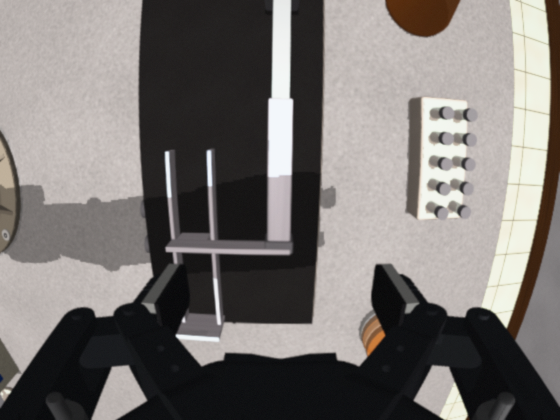

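Run:
```python
from m import *
n='wrist';p,d,c=load(n); w=cloud(c,n,d); g=p.astype(int)
# tube edges at z 103..108, row-wise in y
m=(abs(w[...,0]-585)<18)&(abs(w[...,2]-106)<3)
q=w[m]
for y in range(-75,215,12):
    s=q[abs(q[:,1]-y)<3]
    if len(s): print(y,len(s),np.percentile(s[:,0],[3,97]).round(1),s[:,2].mean().round(1),g[m][abs(q[:,1]-y)<3].mean().round())
m=(abs(w[...,2]-60)<4)&(g.max(2)<60)&(abs(w[...,0]-523)<150)
q=w[m]; print('mat')
for y in range(-200,240,25):
    s=q[abs(q[:,1]-y)<3]
    if len(s): print(y,np.percentile(s[:,0],[.5,99.5]).round(1))
print('mat ymin',np.percentile(q[q[:,0]>500][:,1],.5))
m=(abs(w[...,0]-485)<60)&(abs(w[...,2]-111)<3)&(w[...,1]>-150); print('plate top',cv2.minAreaRect(w[m][:,:2].astype(np.float32)))
m=(abs(w[...,0]-485)<60)&(abs(w[...,2]-110)<4)&(w[...,1]<-150); print('end top',m.sum(),cv2.minAreaRect(w[m][:,:2].astype(np.float32)) if m.sum() else'')
m=(abs(w[...,0]-485)<40)&(abs(w[...,2]-82)<3);q=w[m]
for y in(-160,-120,-80,-30,0,20,40):
    s=q[abs(q[:,1]-y)<4]
    if len(s):print('walls',y,np.unique(s[:,0].round()))
```

```text
-63 39 [567.8 596.2] 108.0 116.0
-51 135 [570.8 593. ] 105.8 152.0
-39 118 [571.1 593.9] 105.7 179.0
-27 119 [571.2 593.8] 105.7 181.0
-15 134 [571.3 593.7] 105.6 181.0
-3 137 [571.5 594.6] 105.7 181.0
9 142 [571.6 594.3] 105.6 184.0
21 138 [572.7 594.5] 105.6 243.0
33 140 [572.7 594.4] 105.4 242.0
45 143 [572.8 595.1] 105.6 242.0
57 143 [572.9 595.3] 105.6 243.0
69 143 [572.9 595.2] 105.4 243.0
81 149 [573.  596.2] 105.4 241.0
93 65 [573.8 595.3] 104.9 237.0
105 9 [577.8 589.2] 103.5 244.0
117 9 [577.3 592.1] 103.4 238.0
129 11 [580.  592.1] 103.4 243.0
141 16 [577.7 590.9] 103.5 237.0
153 12 [576.8 592.4] 103.4 222.0
165 10 [579.5 593.4] 103.4 236.0
177 12 [580.  592.8] 103.4 235.0
189 17 [579.2 594.4] 103.5 227.0
mat
-175 [460.4 625.9]
-150 [465.2 626.1]
-125 [464.1 626.4]
-100 [417.9 626.8]
-75 [416.3 628.3]
-50 [418.5 628.5]
-25 [417.2 628.8]
0 [419.  629.3]
25 [419.6 628.8]
50 [420.  629.4]
75 [420.3 629.3]
100 [421.4 629.7]
125 [421.9 629.7]
150 [421.2 630.1]
175 [421.9 631.3]
200 [422.1 631.6]
225 [421.  458.5]
mat ymin -188.1390851212859
plate top ((501.75213623046875, -62.958641052246094), (7.413394451141357, 85.65790557861328), 89.12809753417969)
end top 237 ((482.2311096191406, -182.76275634765625), (8.772573471069336, 54.55384826660156), 88.95087432861328)
walls -160 [504. 505. 506. 507.]
walls -120 [504. 505. 506. 507.]
walls -80 [457. 458. 459. 460. 461. 505. 506. 507. 508. 509.]
walls -30 [457. 458. 459. 460. 461. 505. 506. 507. 508. 509.]
walls 0 [458. 459. 460. 461. 462. 505. 506. 507. 508. 509. 510.]
walls 20 [458. 459. 460. 461. 462. 506. 507. 508. 509. 510.]
walls 40 [458. 459. 460. 461. 462. 506. 507. 508. 509. 510.]
```

Shaker centre is about (523, 20) with yaw about -0.018. The stop face is at shaker y ≈ -87, so the stop is about 13 mm along, between holes 0 and 36 mm. Next I pinch it at the button.

>>> servo_tool:
  commands: "0 0.03 -0.03 0 0 -0.018 1; 0 0.034 -0.035 0 0 0 1; 0 0 -0.035 0 0 0 1; 0 0 -0.035 0 0 0 1; 0 0 -0.035 0 0 0 0.6; 0 0 -0.025 0 0 0 0.6; 0 0 -0.012 0 0 0 0.6; 0 0 0 0 0 0 0.6;0 0 0 0 0 0 0.6"
  squeeze: 60

```text
t: 1.37
tcp_pos: [585.4, 58.5, 98.9]
orientation: [0.714, 0.701, -0.0, -0.0]
ft_force: [-0.3, 0.0, 1.2]
gripper_width: 51.1
```

>>> servo_tool:
  commands: "0 0 0 0 0 0 0;0 0 0 0 0 0 0;0 0 0 0 0 0 0;0 0 0 0 0 0 0;0 0 0 0 0 0 0;0 0 0 0 0 0 0;0 0 0 0 0 0 0;0 0 0 0 0 0 0"

```text
t: 2.03
tcp_pos: [584.7, 58.7, 100.5]
orientation: [0.713, 0.701, 0.0, -0.0]
ft_force: [-9.5, -0.3, 9.6]
gripper_width: 23.2
```

>>> servo_tool:
  commands: "0 0.003 0 0 0 0 0;0 0.004 0 0 0 0 0;0 0.004 0 0 0 0 0;0 0.004 0 0 0 0 0;0 0.003 0 0 0 0 0;0 0.002 0 0 0 0 0;0 0.001 0 0 0 0 0;0 0.001 0 0 0 0 0;0 0 0 0 0 0 0;0 0 0 0 0 0 0"

```text
t: 2.87
tcp_pos: [584.9, 80.2, 100.6]
orientation: [0.713, 0.701, 0.0, 0.0]
ft_force: [-7.7, -2.7, 8.9]
gripper_width: 23.2
```

>>> servo_tool:
  commands: "0 0.001 0 0 0 0 0;0 0.001 0 0 0 0 0;0 0 0 0 0 0 0;0 0 0 0 0 0 0"

```text
t: 3.2
tcp_pos: [584.9, 82.2, 100.6]
orientation: [0.713, 0.701, 0.0, 0.0]
ft_force: [-7.3, -2.5, 8.5]
gripper_width: 23.1
```

>>> servo_tool:
  commands: "0 0.001 0 0 0 0 0;0 0.001 0 0 0 0 0;0 0 0 0 0 0 0;0 0 0 0 0 0 0"

```text
t: 3.53
tcp_pos: [585.0, 82.7, 100.6]
orientation: [0.714, 0.7, -0.0, 0.001]
ft_force: [-6.6, -9.5, 9.4]
gripper_width: 23.2
```

>>> servo_tool:
  commands: "0 0.001 0 0 0 0 0;0 0.001 0 0 0 0 0;0 0 0 0 0 0 0;0 0 0 0 0 0 0"

```text
t: 3.87
tcp_pos: [585.0, 83.1, 100.5]
orientation: [0.714, 0.7, -0.001, 0.001]
ft_force: [-6.7, -17.8, 10.6]
gripper_width: 23.0
```

>>> servo_tool:
  commands: "0 -0.002 0 0 0 0 0.6;0 0 0 0 0 0 0.6;0 0 0 0 0 0 0.6;0 0 0.04 0 0 0 0.6;0 0 0.04 0 0 0 0.6;0 0 0 0 0 0 0.6;0 0 0 0 0 0 0.6"

```text
t: 4.45
tcp_pos: [586.4, 85.3, 181.9]
orientation: [0.713, 0.701, 0.002, 0.001]
ft_force: [0.5, 0.5, -0.9]
gripper_width: 51.0
```

Run:
```python
from m import *
p,d,c=snap('wrist','w3.png'); print(manip.state()['tcp_pos'],manip.state()['ft_force'])
q=p[100:,150:410]; cv2.imwrite('pics/w3c.png',cv2.resize(q[:,:,::-1],None,fx=1.8,fy=1.8,interpolation=cv2.INTER_CUBIC))
```

```text
[585.43756358  85.05216151 180.14262157] [-1.50027102  0.48519732 -0.55369376]
```

View pics/w3.png

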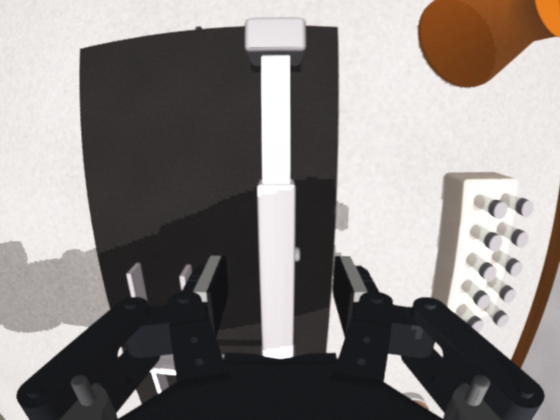

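The button is out at (298,254) on the tube's +x face, so the stop is locked in a hole.

Run:
```python
from m import *
n='wrist';p,d,c=load(n); w=cloud(c,n,d)
print(w[254,298],onz(c,n,298,254,94),onz(c,n,277,184,106), w[188,277], w[60,277])
m=(abs(w[...,2]-120)<40)&(abs(w[...,0]-585)<30)&(w[...,1]>190)&(w[...,1]<240); print(cv2.minAreaRect(w[m][:,:2].astype(np.float32)))
```

```text
[598.93643038  65.62201811  97.8271057 ] [599.15445561  63.9479774   94.        ] [585.43551131 116.81410997 106.        ] [585.38566209 114.28669222 106.1184504 ] [586.87482217 194.22370045 103.14621968]
((586.3541259765625, 204.67958068847656), (29.3741455078125, 35.928924560546875), 89.83935546875)
```

>>> servo_tool:
  commands: "-0.001 -0.011 -0.02 0 0 0 0.6;0 -0.01 -0.03 0 0 0 0.6;0 0 -0.02 0 0 0 0.6;0 0 -0.015 0 0 0 0.6;0 0 0 0 0 0 0.6;0 0 0 0 0 0 0.6;0 0 0 0 0 0 0.6"

```text
t: 5.08
tcp_pos: [584.2, 63.7, 94.4]
orientation: [0.713, 0.701, 0.0, -0.0]
ft_force: [-0.3, -0.1, 0.5]
gripper_width: 51.1
```

>>> servo_tool:
  commands: "0 0 0 0 0 0 0;0 0 0 0 0 0 0;0 0 0 0 0 0 0;0 0 0 0 0 0 0;0 0 0 0 0 0 0;0 0 0 0 0 0 0;0 0 0 0 0 0 0"

```text
t: 5.67
tcp_pos: [584.6, 63.7, 95.3]
orientation: [0.713, 0.701, 0.001, 0.0]
ft_force: [-1.4, -0.3, 8.6]
gripper_width: 23.1
```

>>> servo_tool:
  commands: "0 0.002 0 0 0 0 0;0 0.003 0 0 0 0 0;0 0.003 0 0 0 0 0;0 0.003 0 0 0 0 0;0 0.003 0 0 0 0 0;0 0.003 0 0 0 0 0;0 0.003 0 0 0 0 0;0 0.003 0 0 0 0 0;0.001 0.003 0 0 0 0 0;0 0.003 0 0 0 0 0;0 0.003 0 0 0 0 0;0 0.001 0 0 0 0 0;0 0 0 0 0 0 0;0 0 0 0 0 0 0"

```text
t: 6.83
tcp_pos: [585.1, 97.0, 95.2]
orientation: [0.713, 0.701, 0.001, 0.0]
ft_force: [-5.2, 0.9, 10.2]
gripper_width: 22.8
```

>>> servo_tool:
  commands: "0 0.001 0 0 0 0 0;0 0.001 0 0 0 0 0;0 0.001 0 0 0 0 0;0 0.001 0 0 0 0 0;0 0 0 0 0 0 0;0 0 0 0 0 0 0"

```text
t: 7.33
tcp_pos: [585.1, 100.0, 95.2]
orientation: [0.713, 0.701, 0.0, 0.0]
ft_force: [-5.3, -4.4, 12.4]
gripper_width: 23.3
```

>>> servo_tool:
  commands: "0 0.001 0 0 0 0 0;0 0.001 0 0 0 0 0;0 0 0 0 0 0 0;0 0 0 0 0 0 0"

```text
t: 7.67
tcp_pos: [585.1, 100.4, 95.1]
orientation: [0.714, 0.7, -0.0, 0.001]
ft_force: [-5.3, -11.9, 12.7]
gripper_width: 23.3
```

>>> servo_tool:
  commands: "0 0 0 0 0 0 0.6;0 0 0 0 0 0 0.6;0 -0.019 0 0 0 0 0.6;0 -0.019 0 0 0 0 0.6;0 0 0 0 0 0 0.6;0 0 0 0 0 0 0.6;0 0 0 0 0 0 0.6"

```text
t: 8.25
tcp_pos: [585.1, 65.1, 94.2]
orientation: [0.713, 0.701, 0.0, -0.0]
ft_force: [0.6, 0.1, 0.0]
gripper_width: 51.3
```

Locked at 72 mm. Now the same again for the last hole.

>>> servo_tool:
  commands: "-0.001 -0.001 0 0 0 0 0;0 0 0 0 0 0 0;0 0 0 0 0 0 0;0 0 0 0 0 0 0;0 0 0 0 0 0 0;0 0 0 0 0 0 0;0 0 0 0 0 0 0;0 0 0 0 0 0 0"

```text
t: 8.92
tcp_pos: [584.6, 64.2, 94.4]
orientation: [0.713, 0.701, 0.001, 0.0]
ft_force: [3.4, 2.0, 6.0]
gripper_width: 23.5
```

>>> servo_tool:
  commands: "0 0.002 0 0 0 0 0;0 0.003 0 0 0 0 0;0 0.003 0 0 0 0 0;0 0.003 0 0 0 0 0;0 0.003 0 0 0 0 0;0 0.003 0 0 0 0 0;0 0.003 0 0 0 0 0;0 0.003 0 0 0 0 0;0.001 0.003 0 0 0 0 0;0 0.003 0 0 0 0 0;0 0.003 0 0 0 0 0;0 0.002 0 0 0 0 0;0 0.001 0 0 0 0 0;0 0.001 0 0 0 0 0;0 0 0 0 0 0 0;0 0 0 0 0 0 0"

```text
t: 10.25
tcp_pos: [585.0, 99.5, 94.3]
orientation: [0.713, 0.701, -0.0, 0.0]
ft_force: [-1.2, -0.6, 8.9]
gripper_width: 23.1
```

>>> servo_tool:
  commands: "0 0.001 0 0 0 0 0;0 0.001 0 0 0 0 0;0 0 0 0 0 0 0;0 0 0 0 0 0 0"

```text
t: 10.58
tcp_pos: [585.0, 99.8, 94.3]
orientation: [0.714, 0.7, -0.001, 0.001]
ft_force: [-1.9, -9.3, 11.5]
gripper_width: 23.0
```

>>> servo_tool:
  commands: "0 0 0 0 0 0 0.8;0 0 0 0 0 0 0.8;0 0 0.03 0 0 0 1;0 0 0.03 0 0 0 1;-0.013 0.025 0.025 0 0 0 1;-0.013 0.03 0.02 0 0 0 1;-0.013 0.03 0.02 0 0 0 1;-0.013 0.03 0.02 0 0 0 1;-0.013 0.03 0.02 0 0 0 1;-0.013 0.03 0.01 0 0 0 1;-0.013 0.03 0 0 0 0 1;-0.013 0.03 0 0 0 0 1;0 0 0 0 0 0 1;0 0 0 0 0 0 1;0 0 0 0 0 0 1"

```text
t: 11.83
tcp_pos: [480.9, 336.1, 268.6]
orientation: [0.713, 0.701, -0.0, 0.0]
ft_force: [-0.1, -0.2, -1.2]
gripper_width: 85.6
```

Run:
```python
from m import *
print(manip.state()['tcp_pos'])
p,d,c=snap('wrist','w4.png'); n='wrist'; w=cloud(c,n,d); g=p.astype(int)
print(bottles(n,p,c))
for lo,hi,nm in((50,64,'shoulder'),):
    m=((w[...,2]>50)&(w[...,2]<64)&(w[...,1]>150)).astype(np.uint8)
    k,l,s,ce=cv2.connectedComponentsWithStats(m)
    for i in range(1,k):
        if s[i,4]>40:
            print(nm,ce[i].round(),s[i,4],cv2.minAreaRect(w[l==i][:,:2].astype(np.float32)),g[l==i].mean(0).round())
s=snap('scene'); print(bottles('scene',s[0],s[2]));
```

```text
[480.85752935 336.13214249 268.57277701]
[([507.0, 429.4], 483), ([416.7, 336.7], 485)]
shoulder [302. 100.] 691 ((506.4759521484375, 429.3049011230469), (36.32603454589844, 36.3905143737793), 78.9686050415039) [160.  96.  53.]
shoulder [395. 177.] 708 ((606.858154296875, 346.552978515625), (36.31618118286133, 25.038816452026367), 47.27111053466797) [202. 204. 193.]
shoulder [224. 184.] 603 ((416.829345703125, 337.021728515625), (36.69017791748047, 36.47184371948242), 39.90498352050781) [142.  79.  36.]
shoulder [490. 245.] 538 ((759.9882202148438, 256.2626037597656), (73.00814056396484, 41.137420654296875), 60.7612419128418) [79. 41. 14.]
shoulder [296. 302.] 7875 ((504.53778076171875, 192.4471893310547), (85.00130462646484, 172.20138549804688), 89.93494415283203) [28. 26. 25.]
[([-106.2, -425.6], 128), ([-339.3, 635.6], 208), ([448.8, -365.4], 28), ([576.9, -384.2], 28), ([413.0, 337.4], 52), ([503.4, 430.1], 60)]
```

View pics/w4.png

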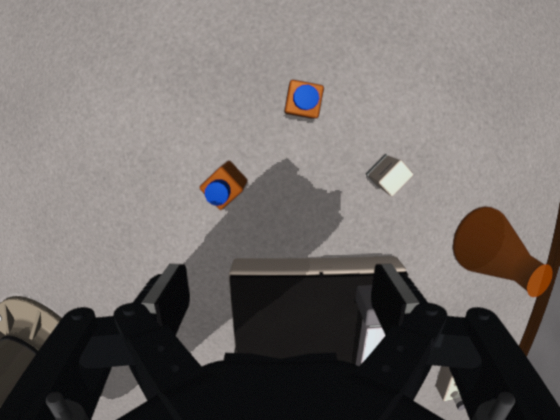

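The wrist view shows bottle A at (224,184), yaw 40°, bottle B at (302,100), yaw about -11°, and the spacer at (395,177), with its 36 mm side at 47°. I go to A first.

>>> servo_tool:
  commands: "-0.011 0 -0.03 0 0 0.119 1;-0.011 0 -0.03 0 0 0.119 1;-0.011 0 -0.03 0 0 0.119 1;-0.011 0.001 -0.02 0 0 0.119 1;-0.01 0 -0.01 0 0 0.119 1;-0.01 0 0 0 0 0.119 1;0 0 0 0 0 0 1;0 0 0 0 0 0 1;0 0 0 0 0 0 1"

```text
t: 12.68
tcp_pos: [418.2, 337.1, 149.5]
orientation: [0.426, 0.905, 0.0, 0.0]
ft_force: [0.2, 0.5, -0.1]
gripper_width: 85.4
```

>>> servo_tool:
  commands: "-0.001 0 -0.03 0 0 0.004 1;0 0 -0.03 0 0 0 1;0 0 -0.025 0 0 0 1;0 0 -0.019 0 0 0 1;0 0 0 0 0 0 1;0 0 0 0 0 0 0;0 0 0 0 0 0 0;0 0 0 0 0 0 0;0 0 0 0 0 0 0;0 0 0 0 0 0 0;0 0 0 0 0 0 0;0 0 0 0 0 0 0"
  squeeze: 50

```text
t: 13.68
tcp_pos: [416.7, 337.9, 46.3]
orientation: [0.422, 0.907, 0.001, 0.0]
ft_force: [-1.3, -1.9, 11.0]
gripper_width: 35.4
```

>>> servo_tool:
  commands: "0 0 0.02 0 0 0 0;0 0 0.035 0 0 0 0;0 0 0.035 0 0 0 0;0.01 -0.02 0.035 0 0 0 0;0.01 -0.035 0.03 0 0 -0.1 0;0.01 -0.036 0 0 0 -0.1 0;0.01 -0.036 0 0 0 -0.1 0;0.01 -0.036 0 0 0 -0.1 0;0.005 -0.036 0 0 0 -0.1 0;0.005 -0.036 0 0 0 -0.1 0;0.003 -0.036 0 0 0 -0.1 0;0 -0.036 0 0 0 -0.017 0;0 -0.036 0 0 0 0 0;0 -0.036 0 0 0 0 0;0 -0.036 0 0 0 0 0;0 -0.036 0 0 0 0 0;0 -0.036 0 0 0 0 0;0 -0.009 0 0 0 0 0;0 0 0 0 0 0 0;0 0 0 0 0 0 0"

```text
t: 15.35
tcp_pos: [477.7, -154.6, 196.8]
orientation: [0.714, 0.701, 0.0, 0.0]
ft_force: [-0.7, 0.3, -2.0]
gripper_width: 35.2
```

Run:
```python
from m import *
s=manip.state();print(s['tcp_pos'],s['ft_force'],s['gripper_width'],s['joint_pos'])
p,d,c=snap('wrist','w5.png'); n='wrist'; w=cloud(c,n,d)
m=(abs(w[...,0]-485)<60)&(abs(w[...,2]-110)<3)&(w[...,1]<-150); print('end top',m.sum())
m=(abs(w[...,0]-485)<40)&(abs(w[...,2]-82)<3);q=w[m]
for y in(-160,-120,-100,-80,-60,-30,0):
    s=q[abs(q[:,1]-y)<4]
    if len(s):print('walls',y,np.unique(s[:,0].round()))
m=(abs(w[...,0]-485)<60)&(abs(w[...,2]-111)<3)&(w[...,1]>-100); print('plate top',m.sum(),cv2.minAreaRect(w[m][:,:2].astype(np.float32)) if m.sum() else '')
s=snap('side','s5.png');print(bottles('side',s[0],s[2]))
```

```text
[ 477.69390246 -154.64428555  196.8441293 ] [-0.67455388  0.3316384  -1.97211805] 35.232482780919774 [ 0.02804431  0.20446264  0.17828466  2.05130476 -0.04685326  0.88907797
  0.21364604]
end top 0
walls -160 [456. 457. 458. 459. 503. 504. 505. 506. 507.]
walls -120 [456. 457. 458. 459. 460. 504. 505. 506. 507.]
walls -100 [457. 458. 459. 460. 504. 505. 506. 507. 508.]
walls -80 [456. 457. 458. 459. 460. 504. 505. 506. 507. 508.]
walls -60 [457. 458. 459. 460. 461. 505. 506. 507. 508. 509.]
walls -30 [457. 458. 459. 460. 461. 505. 506. 507. 508. 509.]
walls 0 [457. 458. 459. 460. 461. 462. 505. 506. 507. 508. 509.]
plate top 0 
[([505.5, 430.0], 58), ([578.0, -40.8], 133), ([582.2, -380.2], 164), ([453.3, -362.4], 191)]
```

>>> servo_tool:
  commands: "0.0035 -0.002 -0.02 0 0 0 0;0 0 -0.025 0 0 0 0;0 0 -0.02 0 0 0 0;0 0 -0.012 0 0 0 0;0 0 0 0 0 0 0;0 0 0 0 0 0 0"

```text
t: 15.95
tcp_pos: [481.2, -155.4, 119.4]
orientation: [0.713, 0.702, -0.0, -0.001]
ft_force: [0.9, 0.7, -1.1]
gripper_width: 35.1
```

>>> servo_tool:
  commands: "0 0 -0.006 0 0 0 0;0 0 -0.004 0 0 0 0;0 0 -0.002 0 0 0 0;0 0 -0.001 0 0 0 0;0 0 0 0 0 0 0;0 0 0 0 0 0 0"

```text
t: 16.45
tcp_pos: [481.4, -156.5, 106.6]
orientation: [0.713, 0.701, 0.0, 0.0]
ft_force: [-0.6, 0.1, -2.2]
gripper_width: 35.3
```

>>> servo_tool:
  commands: "0 -0.002 0 0 0 0 0;0 -0.001 0 0 0 0 0;0 0 0 0 0 0 0;0 0 0 0 0 0 0"

```text
t: 16.78
tcp_pos: [481.3, -159.6, 106.5]
orientation: [0.713, 0.701, 0.0, 0.0]
ft_force: [0.2, 0.6, -1.3]
gripper_width: 35.4
```

>>> servo_tool:
  commands: "0 -0.001 0 0 0 0 0;0 -0.001 0 0 0 0 0;0 0 0 0 0 0 0;0 0 0 0 0 0 0"

```text
t: 17.12
tcp_pos: [481.3, -160.8, 106.5]
orientation: [0.713, 0.701, 0.0, -0.0]
ft_force: [-0.7, 5.2, 0.4]
gripper_width: 34.9
```

>>> servo_tool:
  commands: "0 -0.001 0 0 0 0 0;0 -0.001 0 0 0 0 0;0 0 0 0 0 0 0;0 0 0 0 0 0 0"

```text
t: 17.45
tcp_pos: [481.3, -160.9, 106.4]
orientation: [0.712, 0.702, 0.001, -0.001]
ft_force: [-2.8, 17.8, 6.6]
gripper_width: 35.2
```

>>> servo_tool:
  commands: "0 0.001 0 0 0 0 0;0 0 0 0 0 0 0.65;0 0 0 0 0 0 0.65;0 0 0 0 0 0 0.65;0 0 0 0 0 0 0.65;0 0 0.03 0 0 0 0.65;0 0 0.035 0 0 0 0.8;0 0 0.035 0 0 0 1;0 0 0.035 0 0 0 1;0 -0.02 0.02 0 0 0 1;0 -0.03 0 0 0 0 1;0 -0.03 0 0 0 0 1;0 -0.03 0 0 0 0 1;0 -0.03 0 0 0 0 1;0 0 0 0 0 0 1;0 0 0 0 0 0 1;0 0 0 0 0 0 1"

```text
t: 18.87
tcp_pos: [481.2, -302.2, 261.2]
orientation: [0.713, 0.701, -0.0, -0.0]
ft_force: [-0.0, 0.1, 0.3]
gripper_width: 85.3
```

```bash
cat > look.py <<'E'
from m import *
import sys
def look(name,cond):
    s=manip.state();print('t',s['t'],s['tcp_pos'].round(1) if hasattr(s['tcp_pos'],'round') else s['tcp_pos'],'q7',s['joint_pos'][6])
    p,d,c=snap('wrist',name); n='wrist'; w=cloud(c,n,d); g=p.astype(int)
    print(bottles(n,p,c))
    for zz,nm in((0,'bench'),(60,'platform')):
        m=((w[...,2]>50+zz)&(w[...,2]<63+zz)&cond(w)).astype(np.uint8)
        k,l,s,ce=cv2.connectedComponentsWithStats(m)
        for i in range(1,k):
            if s[i,4]>60: print(nm,ce[i].round(),s[i,4],cv2.minAreaRect(w[l==i][:,:2].astype(np.float32)),g[l==i].mean(0).round())
E
python3 - <<'E'
from look import *
look('w6.png',lambda w:(w[...,1]<-120))
s=snap('scene');print(bottles('scene',s[0],s[2]))
E
```

```text
t 18.8667 [ 481.2 -302.2  261.2] q7 0.5061593552522468
[([480.5, -143.5], 862), ([453.1, -362.4], 476), ([579.6, -378.3], 363)]
bench [283.  19.] 244 ((481.8603515625, -136.638671875), (33.655338287353516, 43.70072937011719), 88.94237518310547) [35. 30. 34.]
bench [327.  51.] 10757 ((521.666748046875, -157.32705688476562), (75.08391571044922, 215.30783081054688), 89.81629180908203) [29. 27. 26.]
bench [507. 146.] 3279 ((756.8374633789062, -248.4217987060547), (89.80757904052734, 88.54268646240234), 0.8633561134338379) [148.  87.  41.]
bench [256. 238.] 549 ((453.0421142578125, -361.6711120605469), (34.48492431640625, 34.45375061035156), 87.9442367553711) [121.  60.  20.]
bench [366. 251.] 530 ((580.8660888671875, -380.2773132324219), (35.51736831665039, 36.18937683105469), 1.3554234504699707) [118.  60.  20.]
bench [102. 410.] 332 ((160.70578002929688, -694.9077758789062), (92.24580383300781, 39.15798568725586), 57.452545166015625) [160. 158. 146.]
platform [277.  45.] 955 ((480.9555969238281, -164.5472869873047), (39.443214416503906, 36.08696746826172), 88.7347183227539) [133.  75.  36.]
[([-106.7, -426.5], 143), ([-338.8, 635.7], 209), ([399.5, -216.8], 44), ([577.4, -383.2], 30), ([503.6, 430.2], 60)]
```

>>> servo_tool:
  commands: "-0.014 -0.03 -0.03 0 0 -0.019 1;-0.014 -0.03 -0.035 0 0 0 1;0 0 -0.035 0 0 0 1;0 0 -0.03 0 0 0 1;0 0 0 0 0 0 1;0 0 0 0 0 0 1"

```text
t: 19.47
tcp_pos: [455.9, -355.3, 137.8]
orientation: [0.719, 0.695, -0.0, -0.001]
ft_force: [1.4, -0.0, 0.7]
gripper_width: 85.7
```

>>> servo_tool:
  commands: "-0.003 -0.006 -0.02 0 0 0 1;0 0 -0.03 0 0 0 1;0 0 -0.025 0 0 0 1;0 0 -0.016 0 0 0 1;0 0 0 0 0 0 1;0 0 0 0 0 0 1;0 0 0 0 0 0 0;0 0 0 0 0 0 0;0 0 0 0 0 0 0;0 0 0 0 0 0 0;0 0 0 0 0 0 0;0 0 0 0 0 0 0"

```text
t: 20.47
tcp_pos: [453.6, -362.6, 48.3]
orientation: [0.72, 0.694, 0.0, 0.001]
ft_force: [-3.1, 3.1, 12.4]
gripper_width: 35.3
```

>>> servo_tool:
  commands: "0 0 0.02 0 0 0 0;0 0 0.035 0 0 0 0;0 0 0.035 0 0 0 0;0 0 0.035 0 0 0 0;0.005 0.02 0.035 0 0 0 0;0.005 0.035 0.01 0 0 0.019 0;0.005 0.035 0 0 0 0 0;0.005 0.035 0 0 0 0 0;0.005 0.035 0 0 0 0 0;0.003 0.035 0 0 0 0 0;0 0.035 0 0 0 0 0;0 0.014 0 0 0 0 0;0 0 0 0 0 0 0;0 0 0 0 0 0 0"

```text
t: 21.63
tcp_pos: [481.1, -117.7, 217.5]
orientation: [0.712, 0.702, 0.0, 0.0]
ft_force: [-0.4, -1.1, -2.2]
gripper_width: 34.9
```

>>> servo_tool:
  commands: "0.001 0 -0.03 0 0 0 0;0 0 -0.03 0 0 0 0;0 0 -0.022 0 0 0 0;0 0 -0.012 0 0 0 0;0 0 -0.006 0 0 0 0;0 0 -0.004 0 0 0 0;0 0 -0.002 0 0 0 0;0 0 0 0 0 0 0;0 0 0 0 0 0 0"

```text
t: 22.38
tcp_pos: [482.6, -118.6, 111.9]
orientation: [0.713, 0.701, 0.0, 0.0]
ft_force: [-0.5, 0.2, -1.5]
gripper_width: 35.1
```

>>> servo_tool:
  commands: "-0.001 -0.001 -0.003 0 0 0 0;0 -0.002 -0.001 0 0 0 0;0 -0.001 0 0 0 0 0;0 0 0 0 0 0 0;0 0 0 0 0 0 0"

```text
t: 22.8
tcp_pos: [481.8, -121.3, 108.3]
orientation: [0.713, 0.701, 0.001, 0.0]
ft_force: [-3.3, 9.4, 17.8]
gripper_width: 35.4
```

>>> servo_tool:
  commands: "0 -0.001 0 0 0 0 0;0 -0.001 0 0 0 0 0;0 0 0 0 0 0 0;0 0 0 0 0 0 0"

```text
t: 23.13
tcp_pos: [482.1, -123.5, 108.3]
orientation: [0.713, 0.701, 0.001, 0.0]
ft_force: [-0.6, 8.1, 14.2]
gripper_width: 35.6
```

>>> servo_tool:
  commands: "0 -0.001 0 0 0 0 0;0 -0.001 0 0 0 0 0;0 0 0 0 0 0 0;0 0 0 0 0 0 0"

```text
t: 23.47
tcp_pos: [482.3, -125.5, 108.3]
orientation: [0.713, 0.701, 0.001, 0.001]
ft_force: [0.6, 7.6, 11.5]
gripper_width: 35.2
```

>>> servo_tool:
  commands: "0 0 0.0005 0 0 0 0;0 -0.001 0 0 0 0 0;0 -0.001 0 0 0 0 0;0 0 0 0 0 0 0;0 0 0 0 0 0 0"

```text
t: 23.88
tcp_pos: [482.1, -125.6, 108.3]
orientation: [0.712, 0.702, 0.001, -0.001]
ft_force: [0.8, 19.1, 7.8]
gripper_width: 35.1
```

>>> servo_tool:
  commands: "0 -0.001 0 0 0 0 0;0 -0.001 0 0 0 0 0;0 0 0 0 0 0 0;0 0 0 0 0 0 0"

```text
t: 24.22
tcp_pos: [482.0, -125.8, 108.3]
orientation: [0.712, 0.702, 0.002, -0.001]
ft_force: [-0.9, 32.1, 11.2]
gripper_width: 35.3
```

>>> servo_tool:
  commands: "0 0.002 0 0 0 0 0;0 0 0 0 0 0 0.65;0 0 0 0 0 0 0.65;0 0 0 0 0 0 0.65;0 0 0 0 0 0 0.65;0 0 0.03 0 0 0 0.65;0 0 0.035 0 0 0 0.8;0 0 0.035 0 0 0 1;0 0 0.035 0 0 0 1;0.01 -0.025 0.015 0 0 0.02 1;0.01 -0.03 0 0 0 0.02 1;0.01 -0.03 0 0 0 0 1;0.01 -0.03 0 0 0 0 1;0.01 -0.03 0 0 0 0 1;0.01 -0.03 0 0 0 0 1;0.01 -0.03 0 0 0 0 1;0 0 0 0 0 0 1;0 0 0 0 0 0 1;0 0 0 0 0 0 1"

```text
t: 25.8
tcp_pos: [550.8, -333.2, 257.3]
orientation: [0.699, 0.715, -0.0, -0.0]
ft_force: [-0.2, 0.4, -0.7]
gripper_width: 85.3
```

Run:
```python
from look import *
look('w7.png',lambda w:(w[...,1]<-90)&(w[...,0]>430)&(w[...,0]<640)&(w[...,1]>-450))
s=snap('side','s7.png');print(bottles('side',s[0],s[2]))
```

```text
t 25.8 [ 550.8 -333.2  257.3] q7 0.5737678426466504
[([464.6, -145.8], 311), ([581.6, -380.4], 498)]
bench [284.  29.] 7932 ((529.411865234375, -163.49337768554688), (198.83045959472656, 64.20558166503906), 0.12731420993804932) [27. 25. 24.]
bench [306. 228.] 599 ((580.9605712890625, -379.90045166015625), (35.82725143432617, 34.510467529296875), 2.828662395477295) [114.  57.  19.]
platform [203.  17.] 816 ((481.60760498046875, -173.18128967285156), (38.05099105834961, 26.622358322143555), 6.804419040679932) [113.  68.  38.]
[([505.5, 430.0], 58), ([516.9, -80.8], 155), ([515.8, -120.9], 164), ([581.4, -380.5], 159)]
```

>>> servo_tool:
  commands: "0.01 -0.016 -0.03 0 0 0.01 1;0.01 -0.016 -0.035 0 0 0 1;0.01 -0.015 -0.035 0 0 0 1;0 0 -0.02 0 0 0 1;0 0 0 0 0 0 1;0 0 0 0 0 0 1"

```text
t: 26.4
tcp_pos: [580.9, -379.3, 137.5]
orientation: [0.695, 0.719, -0.0, -0.001]
ft_force: [0.4, 0.1, 0.3]
gripper_width: 85.0
```

>>> servo_tool:
  commands: "0 -0.001 -0.02 0 0 0 1;0 0 -0.03 0 0 0 1;0 0 -0.025 0 0 0 1;0 0 -0.015 0 0 0 1;0 0 0 0 0 0 1;0 0 0 0 0 0 1;0 0 0 0 0 0 0;0 0 0 0 0 0 0;0 0 0 0 0 0 0;0 0 0 0 0 0 0;0 0 0 0 0 0 0;0 0 0 0 0 0 0"

```text
t: 27.4
tcp_pos: [581.6, -381.7, 48.8]
orientation: [0.695, 0.719, 0.0, 0.001]
ft_force: [-0.6, 0.7, 8.3]
gripper_width: 35.2
```

>>> servo_tool:
  commands: "0 0 0.02 0 0 0 0;0 0 0.035 0 0 0 0;0 0 0.035 0 0 0 0;0 0 0.035 0 0 0 0;-0.01 0.02 0.035 0 0 0 0;-0.011 0.034 0.01 0 0 -0.03 0;-0.011 0.034 0 0 0 -0.021 0;-0.011 0.034 0 0 0 0 0;-0.011 0.034 0 0 0 0 0;-0.011 0.034 0 0 0 0 0;-0.011 0.034 0 0 0 0 0;-0.011 0.034 0 0 0 0 0;-0.011 0.034 0 0 0 0 0;-0.001 0.008 0 0 0 0 0;0 0 0 0 0 0 0;0 0 0 0 0 0 0"

```text
t: 28.73
tcp_pos: [482.3, -81.3, 218.1]
orientation: [0.713, 0.701, 0.0, 0.0]
ft_force: [0.3, -0.5, -1.1]
gripper_width: 35.3
```

>>> servo_tool:
  commands: "0 0 -0.03 0 0 0 0;0 0 -0.03 0 0 0 0;0 0 -0.022 0 0 0 0;0 0 -0.012 0 0 0 0;0 0 -0.006 0 0 0 0;0 0 -0.004 0 0 0 0;0 0 -0.002 0 0 0 0;0 0 0 0 0 0 0;0 0 0 0 0 0 0"

```text
t: 29.48
tcp_pos: [482.6, -81.6, 112.4]
orientation: [0.714, 0.701, 0.0, 0.0]
ft_force: [-0.7, -0.6, -1.6]
gripper_width: 35.2
```

>>> servo_tool:
  commands: "0 -0.002 -0.002 0 0 0 0;0 -0.002 -0.001 0 0 0 0;0 0 -0.0005 0 0 0 0;0 0 0 0 0 0 0;0 0 0 0 0 0 0"

```text
t: 29.9
tcp_pos: [482.4, -85.8, 108.7]
orientation: [0.714, 0.701, 0.0, 0.0]
ft_force: [-1.6, -2.1, 7.0]
gripper_width: 35.2
```

>>> servo_tool:
  commands: "0 -0.001 0 0 0 0 0;0 -0.001 0 0 0 0 0;0 -0.001 0 0 0 0 0;0 0 0 0 0 0 0;0 0 0 0 0 0 0"

```text
t: 30.32
tcp_pos: [482.7, -88.1, 108.8]
orientation: [0.713, 0.701, 0.001, 0.0]
ft_force: [-0.2, 2.3, 5.4]
gripper_width: 35.0
```

>>> servo_tool:
  commands: "0 -0.001 0 0 0 0 0;0 -0.001 0 0 0 0 0;0 0 0 0 0 0 0;0 0 0 0 0 0 0"

```text
t: 30.65
tcp_pos: [482.8, -90.1, 108.8]
orientation: [0.713, 0.701, 0.001, 0.0]
ft_force: [-0.1, 3.1, 6.5]
gripper_width: 35.2
```

>>> servo_tool:
  commands: "0 -0.001 0 0 0 0 0;0 -0.001 0 0 0 0 0;0 0 0 0 0 0 0;0 0 0 0 0 0 0"

```text
t: 30.98
tcp_pos: [482.8, -90.6, 108.8]
orientation: [0.713, 0.701, 0.001, -0.0]
ft_force: [0.2, 13.3, 8.5]
gripper_width: 35.3
```

>>> servo_tool:
  commands: "0 -0.001 0 0 0 0 0;0 -0.001 0 0 0 0 0;0 0 0 0 0 0 0;0 0 0 0 0 0 0"

```text
t: 31.32
tcp_pos: [482.8, -90.7, 108.8]
orientation: [0.712, 0.702, 0.001, -0.001]
ft_force: [-1.4, 25.9, 11.0]
gripper_width: 35.1
```

>>> servo_tool:
  commands: "0 0.002 0 0 0 0 0;0 0 0 0 0 0 0.65;0 0 0 0 0 0 0.65;0 0 0 0 0 0 0.65;0 0 0 0 0 0 0.65;0 0 0.03 0 0 0 0.65;0 0 0.035 0 0 0 0.8;0 0 0.035 0 0 0 1;0 0 0.035 0 0 0 1;0 0.025 0.015 0 0 0 1;0 0.037 0 0 0 0 1;0 0.037 0 0 0 0 1;0.01 0.037 0 0 0 0 1;0.01 0.037 0 0 0 0 1;0.01 0.037 0 0 0 0 1;0.01 0.037 0 0 0 0 1;0 0.037 0 0 0 0 1;0 0.037 0 0 0 0 1;0 0.037 0 0 0 -0.08 1;0 0.037 0 0 0 -0.08 1"

```text
t: 32.98
tcp_pos: [522.0, 304.0, 258.0]
orientation: [0.768, 0.64, -0.0, 0.0]
ft_force: [0.8, -0.2, 0.6]
gripper_width: 85.3
```

>>> servo_tool:
  commands: "0 0.03 0 0 0 0 1;0 0.01 0 0 0 0 1;0 0 0 0 0 0 1;0 0 0 0 0 0 1"

```text
t: 33.32
tcp_pos: [522.1, 342.3, 257.7]
orientation: [0.767, 0.642, -0.0, 0.0]
ft_force: [0.5, -1.4, -0.6]
gripper_width: 85.4
```

Run:
```python
from look import *
look('w8.png',lambda w:(w[...,1]>230)&(w[...,0]<700))
s=snap('side','s8.png');print(bottles('side',s[0],s[2]))
```

```text
t 33.3167 [522.1 342.3 257.7] q7 -0.8669509702674011
[([506.4, 429.3], 518)]
bench [251. 109.] 711 ((506.3781433105469, 429.099609375), (35.344146728515625, 36.24567794799805), 78.65375518798828) [160.  96.  51.]
bench [360. 172.] 798 ((606.7182006835938, 346.53515625), (35.734954833984375, 24.72259521484375), 46.2353401184082) [205. 209. 200.]
bench [289. 285.] 989 ((516.05224609375, 232.82608032226562), (5.632961273193359, 193.93711853027344), 89.99608612060547) [56. 51. 48.]
[([505.7, 430.4], 57), ([517.9, -41.7], 149), ([516.5, -81.7], 154), ([515.7, -121.1], 165)]
```

>>> servo_tool:
  commands: "-0.004 0.022 -0.03 0 0 -0.018 1;-0.004 0.022 -0.03 0 0 0 1;-0.004 0.022 -0.03 0 0 0 1;-0.004 0.021 -0.03 0 0 0 1;0 0 0 0 0 0 1;0 0 0 0 0 0 1"

```text
t: 33.92
tcp_pos: [505.4, 428.7, 136.4]
orientation: [0.773, 0.635, -0.002, 0.0]
ft_force: [1.1, -0.1, 0.4]
gripper_width: 85.8
```

>>> servo_tool:
  commands: "0.001 0.0005 -0.02 0 0 0 1;0 0 -0.03 0 0 0 1;0 0 -0.024 0 0 0 1;0 0 -0.015 0 0 0 1;0 0 0 0 0 0 1;0 0 0 0 0 0 1;0 0 0 0 0 0 0;0 0 0 0 0 0 0;0 0 0 0 0 0 0;0 0 0 0 0 0 0;0 0 0 0 0 0 0;0 0 0 0 0 0 0"

```text
t: 34.92
tcp_pos: [507.5, 430.4, 50.3]
orientation: [0.773, 0.634, 0.001, -0.0]
ft_force: [-2.2, -2.4, 9.2]
gripper_width: 35.0
```

>>> servo_tool:
  commands: "0 0 0.02 0 0 0 0;0 0 0.035 0 0 0 0;0 0 0.035 0 0 0 0;0 -0.01 0.035 0 0 0 0;0 -0.03 0.035 0 0 0 0;-0.003 -0.036 0.01 0 0 0 0;-0.003 -0.036 0 0 0 0.06 0;-0.003 -0.036 0 0 0 0.06 0;-0.003 -0.036 0 0 0 0.06 0;-0.003 -0.036 0 0 0 0 0;-0.003 -0.036 0 0 0 0 0;-0.003 -0.036 0 0 0 0 0;-0.003 -0.036 0 0 0 0 0;0 -0.036 0 0 0 0 0;0 -0.036 0 0 0 0 0;0 -0.036 0 0 0 0 0;0 -0.028 0 0 0 0 0;0 -0.01 0 0 0 0 0;0 0 0 0 0 0 0;0 0 0 0 0 0 0"

```text
t: 36.58
tcp_pos: [483.1, -40.8, 216.0]
orientation: [0.713, 0.701, 0.0, -0.0]
ft_force: [0.1, 0.5, -2.5]
gripper_width: 34.9
```

>>> servo_tool:
  commands: "0 -0.005 -0.03 0 0 0 0;0 0 -0.03 0 0 0 0;0 0 -0.02 0 0 0 0;0 0 -0.012 0 0 0 0;0 0 -0.006 0 0 0 0;0 0 -0.003 0 0 0 0;0 0 0 0 0 0 0;0 0 0 0 0 0 0"

```text
t: 37.25
tcp_pos: [483.6, -45.5, 115.5]
orientation: [0.713, 0.702, 0.0, 0.0]
ft_force: [-0.7, -0.3, -2.3]
gripper_width: 35.4
```

>>> servo_tool:
  commands: "-0.0005 -0.002 -0.003 0 0 0 0;0 -0.002 -0.0015 0 0 0 0;0 0 -0.001 0 0 0 0;0 0 0 0 0 0 0;0 0 0 0 0 0 0"

```text
t: 37.67
tcp_pos: [482.9, -50.4, 110.2]
orientation: [0.713, 0.701, 0.0, 0.0]
ft_force: [-5.6, -0.7, 14.8]
gripper_width: 35.4
```

>>> servo_tool:
  commands: "0 -0.001 0 0 0 0 0;0 -0.001 0 0 0 0 0;0 0 0 0 0 0 0;0 0 0 0 0 0 0"

```text
t: 38.0
tcp_pos: [483.0, -51.1, 110.3]
orientation: [0.713, 0.702, 0.001, -0.0]
ft_force: [-5.5, 7.7, 14.6]
gripper_width: 35.2
```

>>> servo_tool:
  commands: "0 -0.001 0 0 0 0 0;0 -0.001 0 0 0 0 0;0 0 0 0 0 0 0;0 0 0 0 0 0 0"

```text
t: 38.33
tcp_pos: [483.3, -52.8, 110.2]
orientation: [0.712, 0.702, 0.001, -0.0]
ft_force: [-3.7, 9.9, 11.9]
gripper_width: 35.4
```

>>> servo_tool:
  commands: "0 0 0.0007 0 0 0 0;0 -0.001 0 0 0 0 0;0 -0.001 0 0 0 0 0;0 0 0 0 0 0 0;0 0 0 0 0 0 0"

```text
t: 38.75
tcp_pos: [483.3, -52.9, 110.4]
orientation: [0.712, 0.702, 0.001, -0.001]
ft_force: [0.6, 22.2, -1.8]
gripper_width: 35.3
```

>>> servo_tool:
  commands: "0 -0.001 0 0 0 0 0;0 -0.001 0 0 0 0 0;0 0 0 0 0 0 0;0 0 0 0 0 0 0"

```text
t: 39.08
tcp_pos: [483.3, -53.0, 110.4]
orientation: [0.711, 0.703, 0.002, -0.002]
ft_force: [-1.1, 34.9, 0.6]
gripper_width: 35.3
```

>>> servo_tool:
  commands: "0 0.003 0 0 0 0 0;0 0 0 0 0 0 0.65;0 0 0 0 0 0 0.65;0 0 0 0 0 0 0.65;0 0 0 0 0 0 0.65;0 0 0.03 0 0 0 0.65;0 0 0.035 0 0 0 0.8;0 0 0.035 0 0 0 1;0 0 0.035 0 0 0 1;0 0.025 0.015 0 0 0 1;0.01 0.036 0 0 0 0 1;0.014 0.036 0 0 0 0.119 1;0.014 0.036 0 0 0 0.119 1;0.014 0.036 0 0 0 0.119 1;0.014 0.036 0 0 0 0.119 1;0.014 0.036 0 0 0 0.119 1;0.014 0.036 0 0 0 0.119 1;0.014 0.036 0 0 0 0.119 1;0.01 0.03 0 0 0 0 1;0 0 0 0 0 0 1"

```text
t: 40.75
tcp_pos: [600.7, 294.5, 259.1]
orientation: [0.365, 0.931, 0.001, -0.001]
ft_force: [-1.7, -0.3, -0.2]
gripper_width: 85.4
```

Run:
```python
from look import *
look('w9.png',lambda w:(w[...,1]>230)&(w[...,0]<700))
print(manip.state()['orientation'])
s=snap('side','s9.png');print(bottles('side',s[0],s[2]))
```

```text
t 40.75 [600.7 294.5 259.1] q7 0.2306310201201994
[([466.7, -188.9], 680)]
bench [184. 175.] 1013 ((526.2791748046875, 232.5840606689453), (5.15587854385376, 214.57347106933594), 89.99895477294922) [85. 78. 73.]
bench [321. 161.] 826 ((606.8755493164062, 346.1311340332031), (35.995086669921875, 23.91963005065918), 45.32564163208008) [228. 231. 228.]
[ 3.66465447e-01  9.30431380e-01  8.80521272e-05 -7.18554010e-04]
[([517.8, -22.5], 293), ([516.7, -81.7], 156), ([515.7, -121.1], 165)]
```

View pics/s9.png

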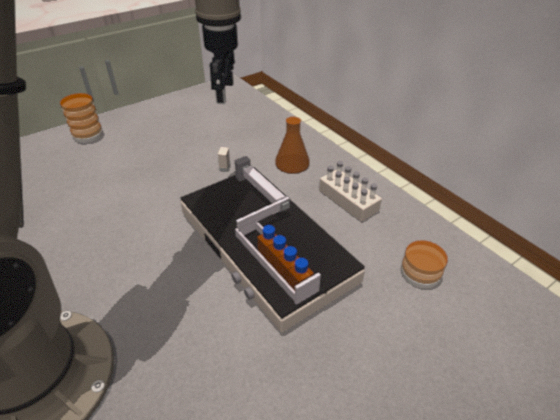

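All four bottles stand in the lane against the end plate, at side-view caps (269,231) to (301,265). The stop is at its widest hole and the spacer is undisturbed at (224,158).

>>> servo_tool:
  commands: "0.002 0.018 -0.03 0 0 -0.017 1;0.002 0.018 -0.03 0 0 0 1;0.002 0.015 -0.03 0 0 0 1;0 0 -0.03 0 0 0 1;0 0 0 0 0 0 1;0 0 0 0 0 0 1"

```text
t: 41.35
tcp_pos: [606.4, 337.0, 139.4]
orientation: [0.377, 0.926, -0.001, -0.001]
ft_force: [0.9, 0.5, 1.0]
gripper_width: 85.7
```

>>> servo_tool:
  commands: "0.0005 0.009 -0.015 0 0 0 1;0 0 -0.02 0 0 0 1;0 0 0 0 0 0 1;0 0 0 0 0 0 1"

```text
t: 41.68
tcp_pos: [607.7, 347.3, 106.4]
orientation: [0.376, 0.926, 0.0, 0.0]
ft_force: [-0.0, 0.7, 0.2]
gripper_width: 85.5
```

>>> servo_tool:
  commands: "-0.0005 -0.001 -0.02 0 0 0 1;0 0 -0.025 0 0 0 1;0 0 -0.013 0 0 0 1;0 0 0 0 0 0 1;0 0 0 0 0 0 1;0 0 0 0 0 0 0;0 0 0 0 0 0 0;0 0 0 0 0 0 0;0 0 0 0 0 0 0;0 0 0 0 0 0 0;0 0 0 0 0 0 0;0 0 0 0 0 0 0"

```text
t: 42.68
tcp_pos: [607.0, 347.2, 48.0]
orientation: [0.376, 0.927, 0.0, 0.0]
ft_force: [-2.5, -1.8, 7.0]
gripper_width: 35.0
```

>>> servo_tool:
  commands: "0 0 0.02 0 0 0 0;0 0 0.035 0 0 0 0;0 0 0.035 0 0 0 0;0 0 0.035 0 0 0 0;-0.005 -0.02 0.035 0 0 0 0;-0.012 -0.034 0.012 0 0 -0.1 0;-0.012 -0.034 0 0 0 -0.1 0;-0.012 -0.034 0 0 0 -0.1 0;-0.012 -0.034 0 0 0 -0.1 0;-0.012 -0.034 0 0 0 -0.1 0;-0.012 -0.034 0 0 0 -0.1 0;-0.012 -0.034 0 0 0 -0.1 0;-0.012 -0.034 0 0 0 -0.1 0;-0.012 -0.034 0 0 0 -0.017 0;-0.011 -0.034 0 0 0 0 0;0 0 0 0 0 0 0;0 0 0 0 0 0 0"

```text
t: 44.1
tcp_pos: [482.1, -14.8, 219.5]
orientation: [0.714, 0.7, 0.0, 0.0]
ft_force: [-0.3, -0.3, -1.3]
gripper_width: 35.5
```

>>> servo_tool:
  commands: "0.0013 0.001 -0.03 0 0 0 0;0 0 -0.03 0 0 0 0;0 0 -0.025 0 0 0 0;0 0 -0.014 0 0 0 0;0 0 -0.007 0 0 0 0;0 0 -0.002 0 0 0 0;0 0 0 0 0 0 0;0 0 0 0 0 0 0"

```text
t: 44.77
tcp_pos: [484.6, -11.6, 111.9]
orientation: [0.713, 0.701, 0.001, 0.0]
ft_force: [-0.9, 0.1, -1.9]
gripper_width: 35.3
```

>>> servo_tool:
  commands: "-0.001 -0.003 -0.002 0 0 0 0;0 -0.003 -0.001 0 0 0 0;0 0 -0.0005 0 0 0 0;0 0 0 0 0 0 0;0 0 0 0 0 0 0"

```text
t: 45.18
tcp_pos: [483.1, -18.4, 107.9]
orientation: [0.713, 0.701, 0.0, 0.0]
ft_force: [-1.8, -4.6, 5.9]
gripper_width: 35.1
```

>>> servo_tool:
  commands: "0 -0.002 0 0 0 0 0;0 -0.001 0 0 0 0 0;0 -0.001 0 0 0 0 0;0 0 0 0 0 0 0;0 0 0 0 0 0 0"

```text
t: 45.6
tcp_pos: [483.4, -21.5, 107.9]
orientation: [0.713, 0.701, 0.001, 0.0]
ft_force: [-0.7, 1.1, 5.4]
gripper_width: 35.4
```

>>> servo_tool:
  commands: "0 -0.001 0 0 0 0 0;0 -0.001 0 0 0 0 0;0 0 0 0 0 0 0;0 0 0 0 0 0 0"

```text
t: 45.93
tcp_pos: [483.5, -22.6, 107.9]
orientation: [0.713, 0.702, 0.001, -0.0]
ft_force: [-0.4, 8.1, 5.6]
gripper_width: 35.4
```

>>> servo_tool:
  commands: "0 -0.001 0 0 0 0 0;0 -0.001 0 0 0 0 0;0 0 0 0 0 0 0;0 0 0 0 0 0 0"

```text
t: 46.27
tcp_pos: [483.5, -22.8, 107.9]
orientation: [0.712, 0.702, 0.001, -0.001]
ft_force: [-0.7, 21.1, 5.3]
gripper_width: 35.5
```

>>> servo_tool:
  commands: "0 0.002 0 0 0 0 0;0 0 0 0 0 0 0.65;0 0 0 0 0 0 0.65;0 0 0 0 0 0 0.65;0 0 0 0 0 0 0.65;0 0 0.03 0 0 0 0.65;0 0 0.035 0 0 0 0.65;0.015 0.015 0.02 0 0 0 0.65;0.02 0.02 0 0 0 0 0.65;0.02 0.02 0 0 0 0 0.65;0.02 0.02 0 0 0 0 0.65;0.02 0.01 0 0 0 0 0.65;0.005 0 0 0 0 0 0.65;0 0 0 0 0 0 0.65;0 0 0 0 0 0 0.65"

```text
t: 47.52
tcp_pos: [582.3, 60.1, 192.1]
orientation: [0.713, 0.701, -0.001, -0.0]
ft_force: [0.2, -0.5, 0.1]
gripper_width: 55.4
```

Run:
```python
from look import *
look('w10.png',lambda w:(w[...,1]<100)&(w[...,0]<530)&(w[...,0]>430))
s=snap('side','s10.png');q=s[0][150:320,170:390];cv2.imwrite('pics/s10c.png',cv2.resize(q[:,:,::-1],None,fx=3,fy=3,interpolation=cv2.INTER_CUBIC))
```

```text
t 47.5167 [582.3  60.1 192.1] q7 -0.18721059144621788
[([448.9, -117.0], 831)]
bench [164. 203.] 8365 ((479.995361328125, 56.40995788574219), (100.08201599121094, 87.1295394897461), 0.07267163693904877) [39. 37. 36.]
bench [132. 283.] 435 ((438.15301513671875, -16.454288482666016), (41.84100341796875, 16.20548439025879), 89.90570831298828) [40. 37. 38.]
bench [167. 277.] 538 ((478.958740234375, -6.114676475524902), (20.88827896118164, 36.491600036621094), 88.98936462402344) [44. 42. 42.]
bench [222. 331.] 730 ((520.745849609375, -57.48097229003906), (89.67057800292969, 18.485681533813477), 89.98229217529297) [39. 36. 36.]
platform [157. 265.] 449 ((492.9161682128906, 32.727760314941406), (6.180137634277344, 65.37516021728516), 89.35486602783203) [203. 193. 197.]
```

View pics/s10c.png

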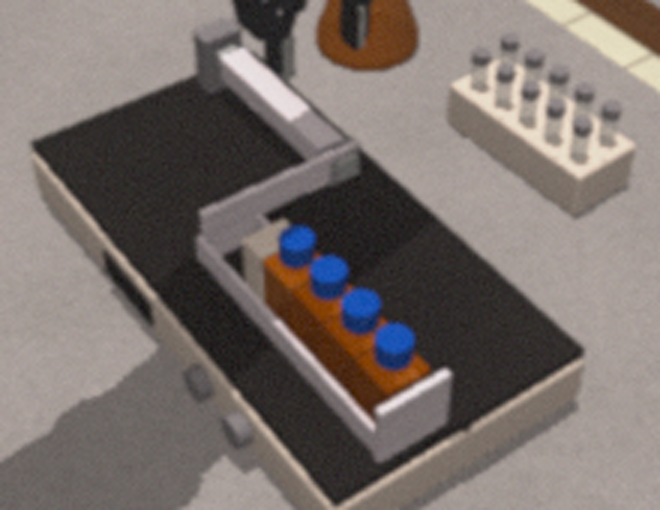

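The row and spacer stand tight and upright. Now I press the button and slide the stop in one hole, to 72 mm.

>>> servo_tool:
  commands: "0.001 0.002 -0.02 0 0 0 0.6;0.001 0.002 -0.03 0 0 0 0.6;0 0 -0.025 0 0 0 0.6;0 0 -0.015 0 0 0 0.6;0 0 -0.005 0 0 0 0.6;0 0 0 0 0 0 0.6;0 0 0 0 0 0 0.6"

```text
t: 48.2
tcp_pos: [585.1, 64.6, 98.4]
orientation: [0.713, 0.701, 0.0, 0.0]
ft_force: [0.2, 0.0, 0.4]
gripper_width: 51.2
```

>>> servo_tool:
  commands: "-0.0005 -0.0005 -0.004 0 0 0 0;0 0 0 0 0 0 0;0 0 0 0 0 0 0;0 0 0 0 0 0 0;0 0 0 0 0 0 0;0 0 0 0 0 0 0;0 0 0 0 0 0 0;0 0 0 0 0 0 0"
  squeeze: 60

```text
t: 48.87
tcp_pos: [584.6, 64.4, 94.5]
orientation: [0.713, 0.701, 0.0, 0.0]
ft_force: [-3.7, -1.6, 7.5]
gripper_width: 23.5
```

>>> servo_tool:
  commands: "0 -0.002 0 0 0 0 0;0 -0.003 0 0 0 0 0;0 -0.003 0 0 0 0 0;0 -0.003 0 0 0 0 0;0 -0.003 0 0 0 0 0;0 -0.003 0 0 0 0 0;0 -0.003 0 0 0 0 0;0 -0.003 0 0 0 0 0;-0.001 -0.003 0 0 0 0 0;0 -0.003 0 0 0 0 0;0 -0.003 0 0 0 0 0;0 -0.002 0 0 0 0 0;0 0 0 0 0 0 0;0 0 0 0 0 0 0"

```text
t: 50.03
tcp_pos: [584.1, 29.6, 94.5]
orientation: [0.713, 0.701, 0.0, 0.001]
ft_force: [0.3, -5.0, 7.6]
gripper_width: 23.1
```

>>> servo_tool:
  commands: "0 -0.001 0 0 0 0 0;0 -0.001 0 0 0 0 0;0 0 0 0 0 0 0;0 0 0 0 0 0 0"

```text
t: 50.37
tcp_pos: [584.1, 28.4, 94.5]
orientation: [0.713, 0.701, 0.001, 0.001]
ft_force: [-0.2, 0.3, 8.5]
gripper_width: 23.2
```

>>> servo_tool:
  commands: "0 -0.001 0 0 0 0 0;0 -0.001 0 0 0 0 0;0 0 0 0 0 0 0;0 0 0 0 0 0 0"

```text
t: 50.7
tcp_pos: [584.0, 26.6, 94.5]
orientation: [0.713, 0.701, 0.001, 0.0]
ft_force: [-0.4, 1.2, 8.6]
gripper_width: 23.7
```

>>> servo_tool:
  commands: "0 -0.001 0 0 0 0 0;0 0 0 0 0 0 0;0 0 0 0 0 0 0;0 0 0 0 0 0 0"

```text
t: 51.03
tcp_pos: [584.0, 26.1, 94.5]
orientation: [0.713, 0.701, 0.001, 0.0]
ft_force: [-0.8, 4.1, 7.8]
gripper_width: 23.5
```

>>> servo_tool:
  commands: "0 0.001 0 0 0 0 0;0 0 0 0 0 0 0.6;0 0 0 0 0 0 0.6;0 0 0 0 0 0 0.6;0 0 0.03 0 0 0 0.6;0 0.03 0.03 0 0 0 0.6;0 0.03 0.03 0 0 0 0.6;0 0 0 0 0 0 0.6;0 0 0 0 0 0 0.6"

```text
t: 51.78
tcp_pos: [584.1, 87.4, 184.0]
orientation: [0.712, 0.702, 0.001, 0.001]
ft_force: [0.5, -0.3, -0.6]
gripper_width: 51.2
```

Run:
```python
from m import *
p,d,c=snap('wrist','w11.png'); n='wrist'; w=cloud(c,n,d); print(manip.state()['tcp_pos'])
m=(abs(w[...,0]-585)<9)&(w[...,2]>104.4)&(w[...,2]<108)&(w[...,1]<185); print('tube end y',np.percentile(w[m][:,1],99.5),m.sum())
m=(abs(w[...,0]-605)<11)&(abs(w[...,1]-64)<12)&(w[...,2]>85)&(w[...,2]<104)&(w[...,0]>598);print('button',m.sum(),np.median(w[m],0))
q=p[180:340,180:400];a=cv2.resize(q[:,:,::-1],(770,560),interpolation=cv2.INTER_CUBIC);cv2.imwrite('pics/w11c.png',a)
```

```text
[583.4220018   85.74266526 182.71853193]
tube end y 149.21815133513175 5260
button 37 [598.7787495   65.9978676   97.00612338]
```

View pics/w11c.png

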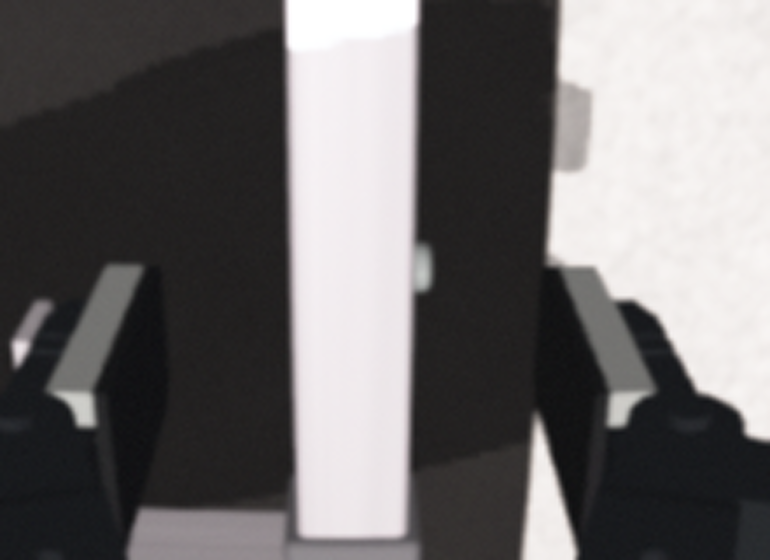

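The button is out at crop (424,268) and the tube end is at y≈149, which is the 72 mm hole. Last check is from above the lane.

>>> servo_tool:
  commands: "0 -0.02 0.03 0 0 0 1;-0.015 -0.03 0.03 0 0 0 1;-0.015 -0.03 0.03 0 0 0 1;-0.015 -0.035 0.02 0 0 0 1;-0.015 -0.035 0.02 0 0 0 1;-0.015 -0.035 0.02 0 0 0 1;-0.01 -0.01 0 0 0 0 1;0 0 0 0 0 0 1;0 0 0 0 0 0 1;0 0 0 0 0 0 1"

```text
t: 52.67
tcp_pos: [501.9, -101.7, 325.1]
orientation: [0.713, 0.701, -0.001, -0.001]
ft_force: [-1.7, 0.0, -0.2]
gripper_width: 85.4
```

Run:
```python
from m import *
p,d,c=snap('wrist','w12.png'); n='wrist'; w=cloud(c,n,d); g=p.astype(int); print(manip.state()['tcp_pos'],manip.state()['t'])
m=(abs(w[...,0]-483)<30)&(w[...,2]>136)&(w[...,2]<146)&(g[...,2]>g[...,0]+30)
k,l,s,ce=cv2.connectedComponentsWithStats(m.astype(np.uint8))
for i in range(1,k):
    if s[i,4]>20: q=w[l==i];print('cap',(q.max(0)+q.min(0))[:2]/2,q[:,2].mean(),s[i,4])
m=(abs(w[...,0]-483)<17)&(abs(w[...,2]-118)<3)&(w[...,1]>-60)&(w[...,1]<20);q=w[m]
print('spacer top',m.sum(),cv2.minAreaRect(q[:,:2].astype(np.float32)) if m.sum() else '',q[:,2].min() if m.sum() else '',q[:,2].max() if m.sum() else '')
m=(abs(w[...,0]-483)<20)&(abs(w[...,2]-111)<2.5)&(w[...,1]>-30)&(w[...,1]<40);q=w[m];print('plate',m.sum(),np.percentile(q[:,1],[2,98]) if m.sum() else '')
s=snap('scene','sc12.png')
```

```text
[ 502.08954329 -101.27939293  325.12979892] 52.7167
cap [482.90502739 -53.57936802] 141.51062449203098 517
cap [482.8285766 -89.1477533] 141.4968408560995 481
cap [ 481.65690646 -124.88316716] 141.51847348201517 444
cap [ 480.89785328 -161.50707717] 141.2214534226662 411
spacer top 1176 ((482.8175048828125, -35.59917449951172), (48.17949295043945, 33.454200744628906), 88.901123046875) 115.02589222266971 120.14285902978759
plate 222 [-8.9389716  -2.83754625]
```

View pics/w12.png

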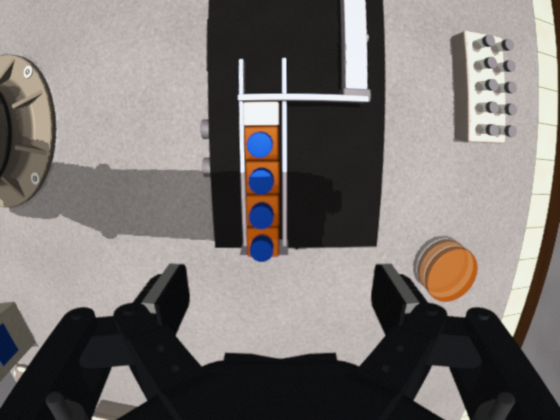

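View pics/sc12.png

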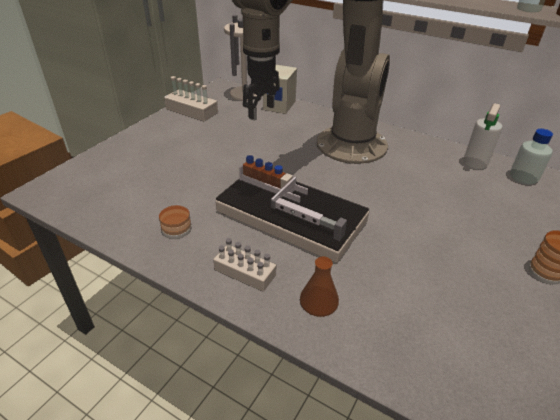

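The four caps stand in a row at about 36 mm pitch, the spacer is square behind them, and the stop plate is closed up to it. The bystanders have not moved. I am handing in.

```bash
python3 -c "
from plant import manip
print(manip.finish_job())"
```

```text
the job is handed in; nothing more can be done
None
```

The shaker is loaded and the job is handed in, after about 53 s of the 200 s allowed.

**What I did**
- **Drawing back:** The stop started between holes, about 13 mm along. I drew it out through the 36 and 72 mm holes to the last one at 108 mm, pressing the button again for each move from a hole.
- **Row:** I stood all four bottles in the lane, pushing each one in until I felt contact. The spacer followed, with its 24 mm side along the row.
- **Closing:** I pressed the button and slid the stop back in one hole, to 72 mm, which is the one for four bottles.

**Last checks**
- **Bottles:** The caps are level, at y = -161.5, -124.9, -89.1 and -53.6 mm, so the spacing is 36 mm to within about 0.6 mm.
- **Stop:** The button stands out of the tube. The tube's end is at about 149 mm, where I expected about 151 mm for the 72 mm hole. The plate's face is at about -9 mm, which leaves roughly 2–3 mm to the spacer.
- **Surroundings:** The flask, dishes and tube rack look unmoved, and the gripper was clear of everything.

**What disagreed:** On the closing move the tool travelled about 38 mm rather than 36 mm, and the resistance at the end was weak (about 4 N). I therefore confirmed the lock by camera instead. The program that measured the spacer's top also picked up some of the bottle next to it, so I judged the spacer from the pictures and the contact force.

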